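# Load the red-capped control carrier past the one-way pawl of the dock

## Robot

A 7-joint arm with a two-finger parallel gripper is mounted at the origin on a cart in front of the work surface, level with it; the furniture and walls round the work are solid. World frame = base frame: x ahead of the robot, y to its left, z up, the work surface at z = 0. Lengths are in m, angles in rad, forces in N, time in s.
With the tool pointing down it reaches from about 0.425 to 1.025 m from the base axis. Payload 3.6 kg.
Tool frame: the origin (TCP) lies midway between the tips of the shut fingers; the grasp point (between the pads) lies 19 mm behind it; z points along the fingers, y is the line along which they close (so a half turn about z gives the same grasp; the last joint's range is limited). The gripper opens to 85 mm and grips with 20 to 120 N. Pads are 22 mm wide; open, the fingers measure 114 mm over their backs; the gripper's body (76 mm by 85 mm) begins 54 mm behind the grasp point. The pads swing forward as they close: fully open they stand 13 mm farther back than shut.
Start: joints at [1.147, 0.591, 0.048, 1.609, -0.033, 0.943, -0.034], TCP at [0.235, -0.686, 0.231] pointing down, gripper open.
Joint ranges: [-2.69, 2.69], [-0.47, 2.24], [-1.27, 1.36], [0.19, 2.51], [-1.53, 4.68], [0.08, 2.07], [-3.09, 3.09]. Speed limits (rad/s): [2.57, 2.57, 3.14, 3.14, 3.14, 3.14, 3.14].

## Interface

Orientations are given as [roll, pitch, yaw] about the fixed x, y, z axes, in that order (R = Rz(yaw) Ry(pitch) Rx(roll)).
In Python, from station import telemetry, snapshot, hand_in, masks_of gives the robot as it stands. The module is installed in compiled form; this text tells all that it offers.
- The arm moves only by the tool send_rows, never from a script. Its argument "plan" is a list of rows, each a list of 7 numbers: the opening, from 0 (shut) to 1 (fully open), then the shift along the world's x, y, z in mm, then the turn, a rotation vector about the world's x, y, z in rad. In form: [[fingers, dx, dy, dz, rx, ry, rz], ...]. A call has 1 to 12 rows; each row is the pose to reach, as a shift and turn from the pose commanded when the call began; what a row does not reach only later rows make up. A row lasts 1/12 s, in which the tool goes at most 41.7 mm and 7.16 degrees, less where a joint would pass 70% of its speed; a pose out of reach is approached as far as the arm can. A call with a gripper value outside its range is refused whole. The fingers move at their own pace and stop on an object; "grip_force" is the grip in N (left out, the last holds). Time passes only in rows, so rows that repeat a pose let the fingers close. It gives the time, the measured TCP pose, the force, the opening and the grip force at its end, in the units of the state.
- telemetry.read_state(): the state, without advancing time (a new reading comes with each control period).
- snapshot(name): name is "scene" or "top"; returns a dict with "frame" (480x640x3 uint8, blue, green, red), "z_map" (480x640 float32, m along the optical axis (not along the pixel's ray), 0 where there is no reading), "fovy" (degrees; the focal length in pixels is half the picture's height over the tangent of half this angle, whatever the lens; pixels are square), "cx", "cy" (the principal point, pixels), "k1" (the pictures are not rectified: a ray, as slopes to the right and down, at radius r is drawn at 1 + k1 r^2 times it, then the intrinsics apply), "rvec" (rotation vector, rad) and "tvec" (3), from world to camera coordinates, as OpenCV has them. Camera axes: x right, y down, z forward; pixel columns grow to the right and rows downward; lengths in m; the calibration is good to about 2 mm. A picture is of the moment at which its call begins.
- hand_in(): hands the job in; it is judged then, once.
Trained networks look in a picture, given as the dict that the camera call returned (one of the last four; its "shot" number tells which), for a name from the list of things; names that differ only in an ending like _2 or _b are one class to them, and where a whole thing is asked for, a point or a joint stands for the part that bears it (a point fixed in the world has none). Each returns a list of dicts, best first, with "score" (0 to 1); they miss things now and then, are a little off and sometimes report something else, mostly with a low value. They report only what shows in the picture. A call takes as long as a camera call.
- masks_of(picture, query): "mask" (480x640 bool, what is visible of it) and "bbox" ([centre column, centre row, width, height] in pixels, round what is visible of it).
The state is a dict: "time": time; "joint_pos": joint angles; "joint_vel": joint speeds; "effort": joint torques, N m; "eef_pos": TCP position; "tcp_rot": TCP orientation; "contact_force": force on the tool from outside, world axes, zero at the start; "ft_torque": the same for the moment, N m; "grip_width": finger opening in m; "grasp_force": force on a finger pad.
Only numpy, scipy, OpenCV 4.12 (cv2) and the standard library are available. Lean on these libraries where they do the work, as an engineer would, in place of code of your own. Each camera call takes 0.05 s, during which the arm holds its last target. There are 200 camera calls.

## Task

Take the carrier with the red-capped bottle by its handle and set it, bottle end first, in the flared mouth of the dock. Push it gently along the channel, past the orange sprung pawl, until the pawl has snapped in behind it and holds it against the rubber bumper, never pressing hard; then let go. Keep it upright, and leave the amber-capped carrier, the timer and the foil pouch where they are.

Things in the scene. Friction and masses are not known exactly. Their poses are not given: they have to be found in the camera images.
- carrier_red: White block 80 mm long (x), 40 wide (y), 16 high, loose, 0.11-0.22 kg; origin: centre of underside. On it a fixed bottle, 29 mm in diameter, RED cap (axis x=+22 mm, top z=73), and a grey upright handle 14 mm thick (y), 26 long (x), centred x=-22 mm, z=16 to 62. +x is the bottle end, which enters the dock first. Starts on the bench, its x within 0.5 rad of the world's x.
- carrier_red_grip (a point): Grip point on the red-capped carrier: middle of its handle, 22 mm behind the origin, 46 mm above the underside; fingers close along the carrier's y on 14 mm. In the dock keep the fingertips at least 24 mm above the carrier's underside, to clear the lips.
- carrier_amber: The same carrier with an amber (orange-yellow) capped bottle; stays where it is. Which of the two carriers stands where changes.
- dock: Fixed aluminium channel on a grey plate (x=-150 to +140 mm, y=-49 to +55, top = channel floor z=4); origin on the bench under its centre line. +x runs inward along the channel (within 0.3 rad of the world's x). Straight channel 43 mm wide from x=-70 mm on, walls up to z=20 (left, +y, 11 before x=30). Flared mouth 43 to 70 mm wide from x=-70 to -115, sides up to z=16.
- dock_mouth (a point): On the channel floor (z=4 mm), on the centre line, x=-112 mm in the dock, axes as the dock's. A carrier set down with its origin here has its nose at the narrow end of the flare, 20 mm or more before the pawl.
- dock_lips (a point): On the channel floor and centre line at x=+30 mm in the dock, where the hold-down lips begin; they run to x=105 mm over the carrier's edges, z=23 to 26 mm, 33 mm clear between them. So the carrier cannot be dropped in from above, it must be slid in on the floor (its top then at z=20).
- gate_mid (a point): On the channel floor and centre line at x=-2 mm in the dock: where the pawl's tip is when the gate block is in its middle position. Gate block (pawl and bumper together) is clamped anywhere up to 15 mm before or after that, not reported: feel for it. A carrier held by the pawl has its origin 40 mm past the pawl's tip, so 38 mm +/- 15 past the dock's origin.
- bumper_mid (a point): 12 mm above the bench at x=+76 mm in the dock: middle of the rubber bumper's free face with the gate in its middle position (moves with the gate, +/- 15). Its spring starts at 1.5 N, gains 2 N per mm, hard end after 7 mm. Pawl snaps 3 to 4 mm in (7 to 10 N plus drag). Stop pushing at 12 to 15 N; 25 N on channel, pawl or bumper is too much. Released early, it pushes the carrier back, pawl open.
- pawl (a joint): Angle of the orange sprung pawl, 33 mm long, on the channel's left (+y) side, 12 to 21 mm above the bench: 0 rad = closed, leaning into the channel; about 0.2 = pushed aside by a carrier beside it, which it drags with 1 to 5 N. It gives way to motion inward only and blocks motion back.
- timer: White bench timer 42x70x64 mm, loose; stays where it is. Origin: centre of its underside.
- pouch_1: Flat foil pouch 98x62x7 mm, loose; stays where it is. Origin: centre of its underside.

How it is judged:
On the way, in this order (a step that is already met when the one before it is completed fails the run):
1. the red-capped carrier lies low between the sides of the dock's mouth or channel, its origin still 50 to 150 mm before the dock's origin (x of carrier_red in the frame of dock between -0.15 and -0.05 m and y of carrier_red in the frame of dock between -0.01 and 0.01 m and z of carrier_red in the frame of dock below 0.01 m), for 0.1 s.
2. the carrier, low in the channel, holds the pawl aside as it slides past (value of joint pawl above 0.1 rad and x of carrier_red in the frame of dock between -0.06 and 0.055 m and z of carrier_red in the frame of dock below 0.01 m), for 0.1 s.
At the end, for the whole second after the job is handed in: The red-capped carrier rests upright (within 0.08 rad) on the channel's floor (within 4 mm), centred within 5 mm, its origin 15 to 65 mm past the dock's origin, with the pawl closed behind it (below 0.06 rad), still and released (value of joint pawl below 0.06 rad and x of carrier_red in the frame of dock between 0.015 and 0.065 m and y of carrier_red in the frame of dock between -0.005 and 0.005 m and z of carrier_red in the frame of dock below 0.008 m and angle between carrier_red's own z axis and vertical below 0.08 rad and linear speed of carrier_red below 0.02 m/s and contact force between the fingers and carrier_red below 0.1 N); the robot touches nothing.
It fails at once if the carrier is pressed against the channel's sides, the pawl or the bumper with more than 25 N (contact force between carrier_red and dock above 25 N).
It fails at once if the red-capped carrier is tipped by more than 0.35 rad (angle between carrier_red's own z axis and vertical above 0.35 rad).
It fails at once if the amber-capped carrier is moved by more than 15 mm (distance of carrier_amber from where it was at the start of the episode above 0.015 m).
It fails at once if the timer is moved by more than 15 mm (distance of timer from where it was at the start of the episode above 0.015 m).
It fails at once if the foil pouch is moved by more than 15 mm (distance of pouch_1 from where it was at the start of the episode above 0.015 m).
It also fails if it takes over 61 s, if anything falls off the work surface, if the arm or the gripper's body presses on something with over 40 N, if the wrist force passes 120 N, or if a joint passes its speed limit or range.

## Working session

There is one attempt and no reset: what is moved stays moved. The work goes in short steps, Python scripts to look and compute and a tool call to move; the robot and the scene stay as the last step left them, time stands still between calls to the robot, and variables do not carry over. Pictures are saved under pics/ and viewed, at most 10 in all, crops included, and the job is handed in when it is done.

Besides the shell and the picture viewer there is one more tool, called after "Call:" as a command line: name --pt "numbers of a row" for each row, then --argument value for the rest. send_rows: Moves the arm, as the interface text tells. Its arguments: {"type":"object","properties":{"plan":{"type":"array","items":{"type":"array","items":{"type":"number"}}},"grip_force":{"type":"number"}},"required":["plan"]}

```bash
mkdir -p pics
cat > h.py <<'E'
import numpy as np, cv2
from station import telemetry, snapshot, hand_in, masks_of
def world(p, mask=None):
    f=240/np.tan(np.radians(p["fovy"])/2); K=np.array([[f,0,p["cx"]],[0,f,p["cy"]],[0,0,1.]])
    v,u=np.mgrid[0:480,0:640]
    n=cv2.undistortPoints(np.stack([u,v],-1).reshape(-1,1,2).astype(float),K,np.array([p["k1"],0,0,0.])).reshape(480,640,2)
    z=p["z_map"]; c=np.dstack([n*z[...,None],z])
    R=cv2.Rodrigues(np.array(p["rvec"],float))[0]
    w=(c-np.array(p["tvec"],float).ravel())@R
    w[z==0]=np.nan
    return w
E
python3 - <<'E'
from h import *
print(telemetry.read_state())
for n in("scene","top"):
    p=snapshot(n); cv2.imwrite(f"pics/{n}0.png",p["frame"]); w=world(p)
    print(n,p["k1"],p["fovy"], (-cv2.Rodrigues(np.array(p["rvec"]))[0].T@np.array(p["tvec"]).ravel()).round(3))
    for q in("carrier_red","carrier_amber","dock","timer","pouch_1","pawl"):
        for m in masks_of(p,q)[:2]:
            k=m["mask"]; x=w[k]; x=x[~np.isnan(x[:,0])]
            print(q,round(m["score"],2),np.round(m["bbox"]),k.sum(),np.nanmedian(x,0).round(3),x.min(0).round(3),x.max(0).round(3))
E
```

```text
{'time': 0.0, 'joint_pos': array([ 1.14747029,  0.59209294,  0.04829249,  1.60985528, -0.03332393,
        0.94271296, -0.03369151]), 'joint_vel': array([ 2.29177445e-04,  5.91222521e-04, -1.53214713e-03, -8.49548913e-04,
        5.94961090e-04, -3.72936771e-04, -4.57165398e-05]), 'effort': array([-6.17759633e-04, -5.48698246e+01,  1.54632121e+00, -1.98125839e+01,
        9.42703569e-03,  8.92001961e-03,  6.39848308e-08]), 'eef_pos': array([ 0.23455285, -0.68511468,  0.2301473 ]), 'tcp_rot': array([-3.13933138e+00,  1.02893863e-04,  3.29906318e-01]), 'contact_force': array([-0.26188675, -0.02063493,  1.39134608]), 'ft_torque': array([ 0.02185958,  0.01733394, -0.07990678]), 'grasp_force': 0.0, 'grip_width': 0.08573409137117648}
scene 0.03754323678290745 50.703617121687095 [0.112 0.396 0.861]
carrier_red 0.81 [327. 297.  48.  49.] 1136 [0.488 0.156 0.023] [ 0.447  0.116 -0.004] [0.56  0.182 0.074]
carrier_amber 0.97 [248. 341.  49.  45.] 1157 [0.489 0.319 0.023] [ 0.454  0.281 -0.004] [0.543 0.349 0.074]
dock 0.86 [405. 221. 115.  84.] 2157 [ 0.589 -0.071  0.014] [ 0.443 -0.16  -0.   
[... 314 characters left out ...]
45 -0.075  0.022]
top -0.10471044639258947 57.600663434689146 [0.537 0.081 0.896]
carrier_red 0.81 [285. 279.  26.  46.] 836 [0.491 0.147 0.017] [ 0.447  0.12  -0.003] [0.535 0.182 0.075]
carrier_amber 0.96 [206. 274.  36.  46.] 923 [0.5   0.309 0.019] [ 0.454  0.28  -0.003] [0.542 0.356 0.074]
dock 0.74 [402. 247.  67. 111.] 1730 [ 0.593 -0.069  0.017] [ 0.446 -0.16   0.001] [ 0.673 -0.014  0.029]
timer 0.55 [305. 177.  35.  32.] 752 [0.691 0.111 0.049] [ 0.664  0.076 -0.002] [0.721 0.146 0.067]
pouch_1 0.87 [238. 172.  49.  56.] 1441 [0.71  0.255 0.002] [ 0.655  0.206 -0.005] [0.768 0.304 0.01 ]
pawl 0.52 [303. 177.  38.  33.] 715 [0.691 0.11  0.049] [0.665 0.076 0.006] [0.72  0.146 0.067]
```

View pics/scene0.png

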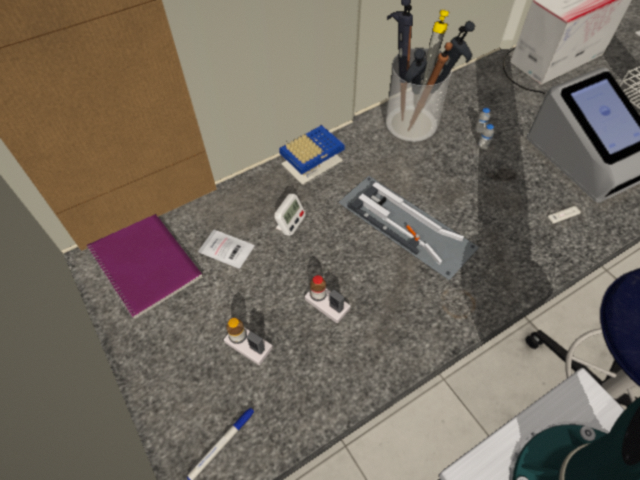

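View pics/top0.png

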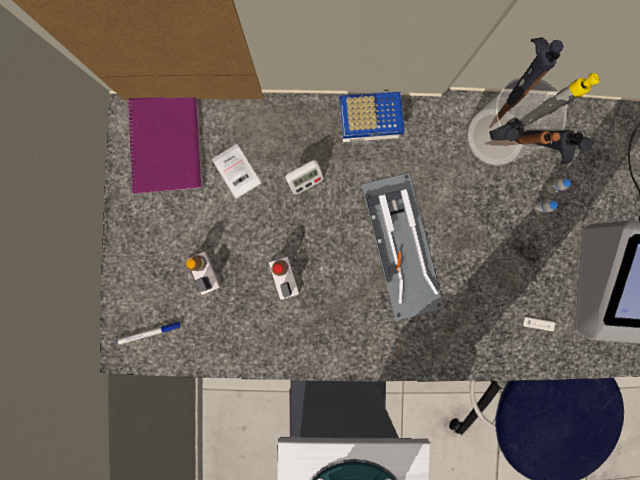

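The top view shows the red carrier at (285,279) with its bottle pointing inward, the amber one at (203,274), and the dock from about (362,180) to (440,320) with its mouth towards the robot. Next I rectify the dock and measure the carrier.

Run:
```python
from h import *
P=[snapshot(n) for n in("top","scene")]
def ortho(p,x0,x1,y0,y1,z,s):  # s px per m; row down = -x, col right = -y
    H,W=int((x1-x0)*s),int((y1-y0)*s)
    r,c=np.mgrid[0:H,0:W]; X=np.stack([x1-r/s,y1-c/s,np.full(r.shape,z)],-1).reshape(-1,3)
    f=240/np.tan(np.radians(p["fovy"])/2); K=np.array([[f,0,p["cx"]],[0,f,p["cy"]],[0,0,1.]])
    uv=cv2.projectPoints(X,np.array(p["rvec"],float),np.array(p["tvec"],float),K,np.array([p["k1"],0,0,0.]))[0].reshape(H,W,2).astype(np.float32)
    return cv2.remap(p["frame"],uv[...,0],uv[...,1],cv2.INTER_CUBIC)
im=[ortho(p,.40,.72,-.19,.02,z,1800) for p,z in((P[0],.004),(P[1],.004))]
cv2.imwrite("pics/dock.png",np.hstack(im)); print(im[0].shape)
for p in P:
    w=world(p)
    for q in("carrier_red","carrier_amber"):
        m=masks_of(p,q)[0]["mask"]; x=w[m]; x=x[~np.isnan(x[:,0])]; c=p["frame"][m][~np.isnan(w[m][:,0])]
        cap=x[x[:,2]>.068]; cc=(cap.max(0)+cap.min(0))/2
        h=x[(x[:,2]>.057)&(x[:,2]<.0665)&(np.hypot(*(x[:,:2]-cc[:2]).T)>.022)]
        b=x[(x[:,2]>.012)&(x[:,2]<.02)]
        print(q,len(cap),cap.mean(0).round(4),cc.round(4),"handle",len(h),h.mean(0).round(4), "block",cv2.minAreaRect(b[:,:2].astype(np.float32)*1000),
          "ang",np.arctan2(*(cc-h.mean(0))[[1,0]]), np.linalg.norm((cc-h.mean(0))[:2]))
```

```text
(575, 378, 3)
carrier_red 76 [0.5133 0.157  0.0711] [0.5133 0.1572 0.0719] handle 102 [0.4712 0.1429 0.0614] block ((491.8531494140625, 150.11216735839844), (80.17338562011719, 40.203346252441406), 18.49224853515625) ang 0.32763907809449994 0.04451291190488537
carrier_amber 73 [0.5184 0.324  0.0714] [0.5184 0.3236 0.0718] handle 109 [0.478  0.305  0.0612] block ((498.3070068359375, 314.3868713378906), (80.40283966064453, 40.87007522583008), 24.514320373535156) ang 0.43062697635869845 0.04449995604596165
carrier_red 67 [0.5105 0.159  0.071 ] [0.5103 0.1583 0.072 ] handle 109 [0.4691 0.1455 0.0605] block ((489.0894775390625, 151.40676879882812), (77.4901123046875, 40.69131851196289), 17.6729793548584) ang 0.3031656579745479 0.043096418463046154
carrier_amber 78 [0.5173 0.3252 0.0708] [0.5181 0.3252 0.0712] handle 124 [0.4769 0.3075 0.0608] block ((496.39166259765625, 315.481201171875), (78.0409927368164, 40.369361877441406), 23.98409080505371) ang 0.40556366890753487 0.044875503025458716
```

View pics/dock.png

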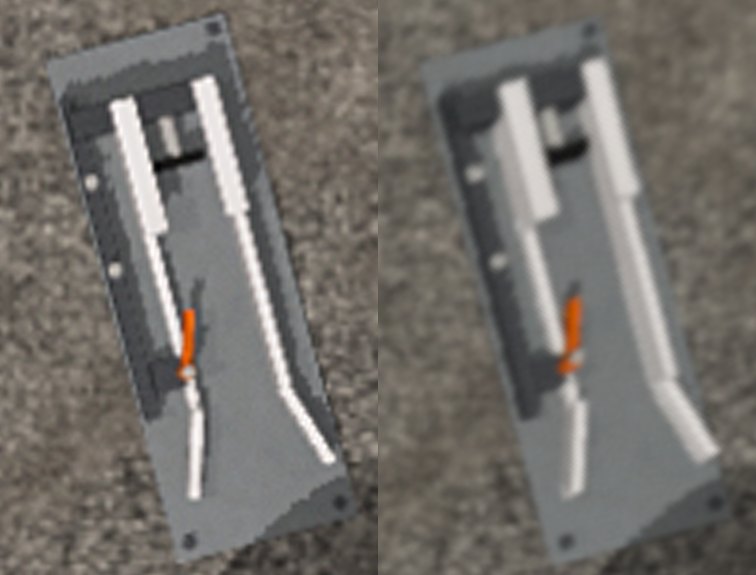

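The rectified dock has its corners at about (48,62), (222,13), (357,508) and (180,563), with the pawl tip at about (188,312). I'll refine this with an edge fit in each camera.

```bash
cat >> h.py <<'E'
from scipy.optimize import minimize
def proj(p,X):
    f=240/np.tan(np.radians(p["fovy"])/2); K=np.array([[f,0,p["cx"]],[0,f,p["cy"]],[0,0,1.]])
    return cv2.projectPoints(np.asarray(X,float),np.array(p["rvec"],float),np.array(p["tvec"],float),K,np.array([p["k1"],0,0,0.]))[0].reshape(-1,2)
def seg(a,b,n=60): return np.linspace(a,b,n)
DOCK=[((-150,-49,4),(140,-49,4)),((-150,55,4),(140,55,4)),((140,-49,4),(140,55,4)),((-150,-49,4),(-150,55,4)),
 ((30,16.5,26),(105,16.5,26)),((30,-16.5,26),(105,-16.5,26)),((-65,-21.5,20),(28,-21.5,20)),((-28,21.5,11),(28,21.5,11))]
CARR=[((-40,-20,16),(40,-20,16)),((-40,20,16),(40,20,16)),((-40,-20,16),(-40,20,16)),((-35,-7,62),(-35,7,62)),((-35,-7,62),(-9,-7,62)),((-35,7,62),(-9,7,62))]
def edgefit(p,lines,g,z=0.,signs=None):
    S=[np.array(seg(*l))/1000 for l in lines]; D=[np.array(l[1],float)-l[0] for l in lines]
    def T(X,q):
        c,s=np.cos(q[2]),np.sin(q[2]); return X@np.array([[c,s,0],[-s,c,0],[0,0,1]])+[q[0],q[1],z]
    im=p["frame"].astype(np.float32)
    def cost(q,sig):
        t=0
        for X,d in zip(S,D):
            n=np.array([-d[1],d[0],0])/np.hypot(d[0],d[1])*.0015
            v=[]
            for s in(-1,1):
                uv=proj(p,T(X+s*n,q)).astype(np.float32)
                v.append(cv2.remap(sig,uv[None,:,0],uv[None,:,1],cv2.INTER_CUBIC)[0].mean(0))
            t-=np.linalg.norm(v[0]-v[1])*np.sqrt(len(X)*np.hypot(*d[:2])/100)
        return t
    q=np.array(g,float)
    for b in(2.,.7,.01):
        sig=cv2.GaussianBlur(im,(0,0),b) if b>.1 else im
        q=minimize(cost,q,args=(sig,),method="Nelder-Mead",options=dict(initial_simplex=q+np.array([[0,0,0],[.003,0,0],[0,.003,0],[0,0,.02]])*(1 if b>1 else .4),xatol=1e-5,fatol=1e-3)).x
    return q
E
python3 - <<'E'
from h import *
for n in("top","scene"):
    p=snapshot(n)
    print(n,"dock",edgefit(p,DOCK,(.5585,-.0945,.272)).round(4),"carr",edgefit(p,CARR,(.491,.151,.316)).round(4))
    m=masks_of(p,"pawl")
    f=p["frame"].astype(int); o=(f[...,2]>180)&(f[...,1]<130)&(f[...,0]<60)
    w=world(p); x=w[o]; x=x[(x[:,1]<0)]; print("orange",len(x),x.min(0).round(4),x.max(0).round(4),x[np.argmax(x[:,0])].round(4))
E
```

```text
top dock [ 0.5655 -0.0932  0.2584] carr [0.4918 0.1502 0.3163]
orange 32 [ 0.5191 -0.0843  0.0168] [ 0.5473 -0.0796  0.0229] [ 0.5473 -0.0843  0.018 ]
scene dock [ 0.5658 -0.0944  0.3023] carr [0.4894 0.1518 0.3167]
orange 18 [ 0.5093 -0.0816  0.0177] [ 0.5426 -0.077   0.0224] [ 0.5426 -0.0804  0.0207]
```

Run:
```python
from h import *
out=[]
for n in("top","scene"):
    p=snapshot(n)
    for L,nm in((DOCK[:4],"plate"),(DOCK[4:7],"walls"),(DOCK[:7],"all")):
        r=np.array([edgefit(p,L,(.566+a,-.0937+b,y)) for a,b in((0,0),(.002,.002)) for y in(.262,.275,.288)])
        print(n,nm,np.median(r,0).round(4),r.std(0).round(4))
    q=np.median(r,0)
    c,s=np.cos(q[2]),np.sin(q[2]); f=p["frame"]; K=6
    u0,v0=(350,170) if n=="top" else (340,170)
    im=cv2.resize(f[v0:v0+160,u0:u0+(100 if n=="top" else 140)],None,fx=3.5,fy=3.5,interpolation=cv2.INTER_CUBIC)
    for l in DOCK:
        X=np.array(l)/1000; X=X@np.array([[c,s,0],[-s,c,0],[0,0,1]])+[q[0],q[1],0]
        a=((proj(p,X)-[u0,v0]+.5)*3.5).astype(int); cv2.line(im,tuple(map(int,a[0])),tuple(map(int,a[1])),(0,255,0),1)
    out.append(im)
cv2.imwrite("pics/fit.png",np.hstack(out)[:600,:800])
```

```text
top plate [ 0.5656 -0.0944  0.2617] [0.0017 0.0067 0.0074]
top walls [ 0.5662 -0.0932  0.2588] [0.0009 0.0014 0.0198]
top all [ 0.5654 -0.0932  0.2582] [0.0005 0.0014 0.0172]
scene plate [ 0.5622 -0.0842  0.2196] [0.0001 0.0001 0.0005]
scene walls [ 0.566  -0.0957  0.3148] [0.0006 0.0016 0.0221]
scene all [ 0.5653 -0.0931  0.2827] [0.0009 0.002  0.025 ]
```

View pics/fit.png

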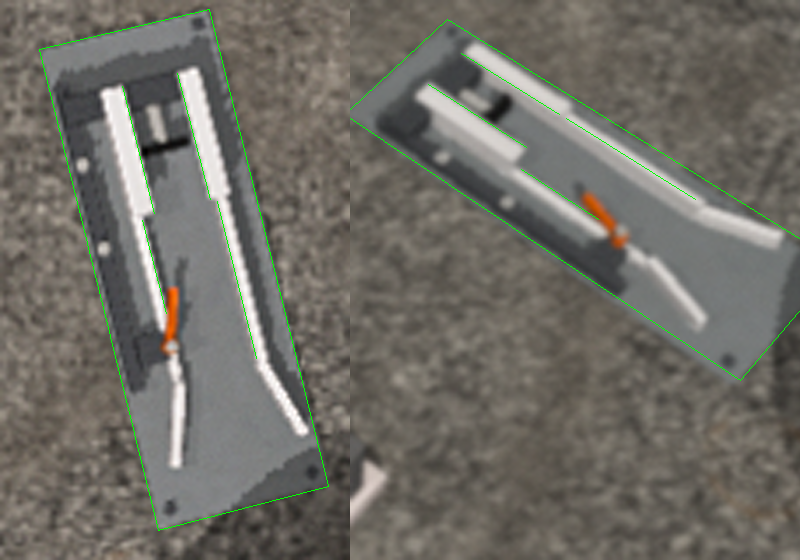

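The fit overlays well in the top view, giving the dock at (0.5655, -0.0933) with yaw 0.259 and the pawl tip near x = -15 mm, so the gate is close to its near end. Next I check obstacle heights for the transit.

Run:
```python
from h import *
w=np.concatenate([world(snapshot(n)).reshape(-1,3) for n in("top","scene")]); w=w[~np.isnan(w[:,0])]
for y in np.arange(-.75,.25,.1):
    print(round(y,2),[ (lambda a: round(float(a.max()),2) if len(a) else None)(w[(abs(w[:,1]-y)<.05)&(abs(w[:,0]-x)<.05)][:,2]) for x in np.arange(.2,.9,.1)])
```

```text
-0.75 [-0.25, -0.81, -0.81, 0.0, 0.06, 0.18, 0.18]
-0.65 [-0.25, 0.0, 0.0, 0.15, 0.16, 0.18, 0.18]
-0.55 [-0.25, 0.0, 0.11, 0.15, 0.16, 0.03, 0.02]
-0.45 [-0.25, 0.0, 0.11, 0.14, 0.16, 0.06, 0.01]
-0.35 [-0.81, 0.0, 0.01, 0.0, 0.06, 0.31, 0.25]
-0.25 [-0.81, 0.01, 0.0, 0.01, 0.0, 0.31, 0.28]
-0.15 [0.0, 0.01, 0.01, 0.02, 0.03, 0.28, 0.01]
-0.05 [0.0, 0.0, 0.02, 0.03, 0.03, 0.03, 0.08]
0.05 [0.0, 0.01, 0.01, 0.01, 0.01, 0.07, 0.08]
0.15 [0.0, 0.01, 0.02, 0.07, 0.01, 0.07, 0.01]
```

Call:
send_rows --pt "1 18 28 20 0 0 0" --pt "1 36 56 20 0 0 0" --pt "1 55 85 20 0 0 0" --pt "1 73 113 20 0 0 0" --pt "1 91 141 20 0 0 0" --pt "1 110 170 20 0 0 0" --pt "1 128 198 20 0 0 0" --pt "1 147 227 20 0 0 0" --pt "1 165 255 20 0 0 0" --pt "1 183 283 20 0 0 0" --pt "1 200 310 20 0 0 0" --pt "1 215 335 20 0 0 0" --grip_force 30

```text
time: 2.4
eef_pos: [0.451, -0.349, 0.2516]
tcp_rot: [3.141, -0.001, 0.331]
contact_force: [1.1, 0.1, 0.2]
grip_width: 0.0855
grasp_force: 0.0
```

Call:
send_rows --pt "1 2 41 0 0 0 0" --pt "1 4 82 0 0 0 0" --pt "1 6 123 0 0 0 0" --pt "1 8 164 -10 0 0 0" --pt "1 10 205 -20 0 0 0" --pt "1 12 246 -30 0 0 0" --pt "1 14 287 -40 0 0 0" --pt "1 15 328 -50 0 0 0" --pt "1 17 369 -60 0 0 0" --pt "1 18 410 -70 0 0 0" --pt "1 19 451 -80 0 0 0" --pt "1 20 490 -90 0 0 0"

```text
time: 3.4
eef_pos: [0.4699, 0.138, 0.162]
tcp_rot: [3.142, -0.001, 0.33]
contact_force: [0.7, 0.2, 0.1]
grip_width: 0.0853
grasp_force: 0.0
```

Call:
send_rows --pt "1 0 4 0 0 0 -0.014" --pt "1 0 4 0 0 0 -0.014" --pt "1 0 4 0 0 0 -0.014"

```text
time: 3.65
eef_pos: [0.4697, 0.1397, 0.1621]
tcp_rot: [3.141, 0.0, 0.317]
contact_force: [0.5, -0.1, -0.1]
grip_width: 0.0853
grasp_force: 0.0
```

Call:
send_rows --pt "1 0 0 -35 0 0 0" --pt "1 0 0 -70 0 0 0" --pt "1 0 0 -95 0 0 0" --pt "1 0 0 -110 0 0 0" --pt "1 0 0 -110 0 0 0" --pt "1 0 0 -110 0 0 0"

```text
time: 4.15
eef_pos: [0.4697, 0.1377, 0.052]
tcp_rot: [3.14, 0.002, 0.313]
contact_force: [-0.5, 0.3, 1.1]
grip_width: 0.0853
grasp_force: 0.0
```

Run:
```python
from h import *
print(telemetry.read_state()['eef_pos'])
a=[]
for n in("top","scene"):
    p=snapshot(n); a.append(p["frame"][200:350,220:400] if n=="top" else p["frame"][220:370,240:420])
    s=telemetry.read_state(); print(s['eef_pos'],s['tcp_rot'])
cv2.imwrite("pics/g.png",cv2.resize(np.hstack(a),None,fx=2.2,fy=2.2,interpolation=cv2.INTER_CUBIC))
```

```text
[0.46974618 0.1376829  0.05202515]
[0.4703814  0.1383579  0.05277971] [ 3.14079684e+00 -5.01923207e-04  3.13020866e-01]
[0.47078063 0.13891693 0.05325315] [ 3.14111148e+00 -1.95561593e-03  3.13587326e-01]
```

View pics/g.png

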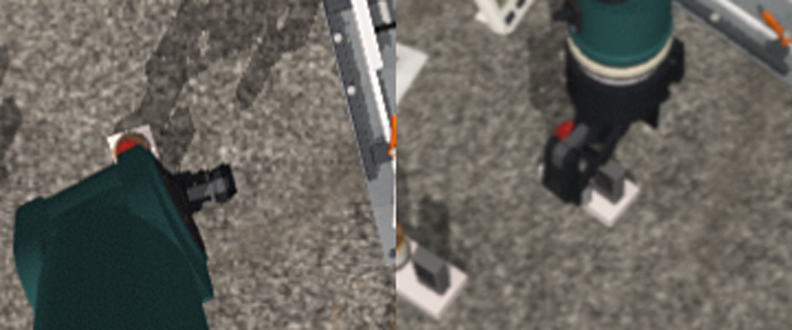

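The handle stands between the open fingers (scene half, about (610,180)), so I descend and close.

Call:
send_rows --pt "1 0 4 -13 0 0 0" --pt "1 0 4 -25 0 0 0" --pt "1 0 4 -25 0 0 0" --pt "0 0 4 -25 0 0 0" --pt "0 0 4 -25 0 0 0" --pt "0 0 4 -25 0 0 0" --pt "0 0 4 -25 0 0 0" --pt "0 0 4 -25 0 0 0" --pt "0 0 4 -25 0 0 0" --pt "0 0 4 -25 0 0 0" --grip_force 30

```text
time: 5.08
eef_pos: [0.4699, 0.144, 0.0275]
tcp_rot: [3.142, -0.0, 0.316]
contact_force: [0.6, -0.6, 4.1]
grip_width: 0.0139
grasp_force: 31.7
```

Call:
send_rows --pt "0 0 0 8 0 0 0" --pt "0 0 0 20 0 0 0" --pt "0 0 0 40 0 0 0" --pt "0 0 0 60 0 0 0" --pt "0 0 0 60 0 0 0" --pt "0 0 0 60 0 0 0"

```text
time: 5.58
eef_pos: [0.4702, 0.1441, 0.088]
tcp_rot: [-3.141, -0.002, 0.316]
contact_force: [-0.0, 0.5, -2.1]
grip_width: 0.0136
grasp_force: 30.9
```

Call:
send_rows --pt "0 -3 -15 0 0 0 -0.01" --pt "0 -7 -42 0 0 0 -0.02" --pt "0 -12 -72 0 0 0 -0.03" --pt "0 -17 -105 0 0 0 -0.04" --pt "0 -21 -138 0 0 0 -0.057" --pt "0 -25 -171 0 0 0 -0.057" --pt "0 -28 -204 0 0 0 -0.057" --pt "0 -31 -235 0 0 0 -0.057" --pt "0 -34 -258 0 0 0 -0.057" --pt "0 -35 -271 0 0 0 -0.057" --pt "0 -35 -271 0 0 0 -0.057" --pt "0 -35 -271 0 0 0 -0.057"

```text
time: 6.58
eef_pos: [0.4339, -0.1274, 0.0863]
tcp_rot: [-3.141, 0.002, 0.257]
contact_force: [0.4, 0.9, -1.2]
grip_width: 0.0138
grasp_force: 30.8
```

Call:
send_rows --pt "0 0 0 -20 0 0 0" --pt "0 0 0 -38 0 0 0" --pt "0 0 0 -45 0 0 0" --pt "0 0 0 -45 0 0 0"

```text
time: 6.92
eef_pos: [0.4337, -0.1252, 0.0405]
tcp_rot: [-3.139, 0.003, 0.262]
contact_force: [-0.4, -0.5, -0.3]
grip_width: 0.014
grasp_force: 30.8
```

Run:
```python
from h import *
a=[]
for n in("top","scene"):
    p=snapshot(n); a.append(p["frame"][170:330,330:470] if n=="top" else p["frame"][170:330,370:510])
    s=telemetry.read_state(); print(s['eef_pos'],s['tcp_rot'],s['contact_force'])
cv2.imwrite("pics/m.png",cv2.resize(np.hstack(a),None,fx=2.8,fy=2.8,interpolation=cv2.INTER_CUBIC))
```

```text
[ 0.43419518 -0.12556903  0.04135499] [-3.14014212e+00  2.12913673e-03  2.61165366e-01] [-0.13234655  0.27138469 -1.62833882]
[ 0.43465288 -0.12589394  0.04197515] [-3.14084492e+00  7.98385819e-04  2.60733209e-01] [-0.31484094  0.25052398 -1.0329307 ]
```

View pics/m.png

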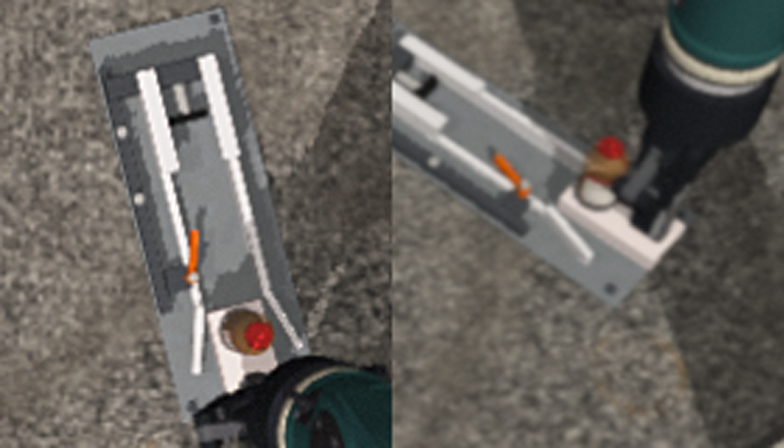

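The carrier hovers in the mouth, its nose at about (235,310) in the top half, between the flare sides. I measure its lateral offset against the dock in the same view.

Run:
```python
from h import *
L=[((8,-20,16),(40,-20,16)),((0,20,16),(40,20,16)),((40,-20,16),(40,20,16))]
p=snapshot("top")
d=np.array([.5655,-.0933,.259])
for g in((.456,-.121,.26),(.458,-.119,.27),(.455,-.123,.25)):
    q=edgefit(p,L,g,z=.014); e=q-d; c,s=np.cos(d[2]),np.sin(d[2])
    print(q.round(4),"local",(c*e[0]+s*e[1]).round(4),(-s*e[0]+c*e[1]).round(4),e[2].round(4))
```

```text
[ 0.4564 -0.1205  0.2761] local -0.1125 0.0017 0.0171
[ 0.4563 -0.1205  0.2748] local -0.1125 0.0017 0.0158
[ 0.4564 -0.1204  0.2747] local -0.1124 0.0017 0.0157
```

Call:
send_rows --pt "0 0 -1 -4 0 0 0" --pt "0 0 -1 -7 0 0 0" --pt "0 0 -1 -9 0 0 0" --pt "0 0 -1 -9 0 0 0"

```text
time: 7.4
eef_pos: [0.4347, -0.128, 0.033]
tcp_rot: [-3.142, 0.0, 0.259]
contact_force: [-0.2, -0.4, -1.3]
grip_width: 0.0138
grasp_force: 30.8
```

Call:
send_rows --pt "0 0 0 -1 0 0 0" --pt "0 0 0 -1 0 0 0" --pt "0 0 0 -2 0 0 0" --pt "0 0 0 -2 0 0 0"

```text
time: 7.73
eef_pos: [0.4348, -0.1281, 0.0315]
tcp_rot: [3.141, -0.0, 0.259]
contact_force: [-0.7, -0.1, 3.0]
grip_width: 0.0131
grasp_force: 31.5
```

On the floor (about 4 N); now slide in, watching the forces.

Call:
send_rows --pt "0 2 0.5 0.5 0 0 0" --pt "0 4.8 1.3 0.5 0 0 0" --pt "0 7.7 2.1 0.5 0 0 0" --pt "0 9.7 2.6 0.5 0 0 0" --pt "0 9.7 2.6 0.5 0 0 0"

```text
time: 8.15
eef_pos: [0.4455, -0.1251, 0.0315]
tcp_rot: [3.141, -0.001, 0.259]
contact_force: [-0.3, 0.4, -2.2]
grip_width: 0.0134
grasp_force: 30.8
```

Call:
send_rows --pt "0 2 0.5 0 0 0 0" --pt "0 4.8 1.3 0 0 0 0" --pt "0 7.7 2.1 0 0 0 0" --pt "0 9.7 2.6 0 0 0 0" --pt "0 9.7 2.6 0 0 0 0"

```text
time: 8.57
eef_pos: [0.4551, -0.1226, 0.0316]
tcp_rot: [3.141, -0.002, 0.259]
contact_force: [0.7, -0.5, -1.4]
grip_width: 0.0138
grasp_force: 30.9
```

Call:
send_rows --pt "0 2 0.5 0 0 0 0" --pt "0 4.8 1.3 0 0 0 0" --pt "0 7.7 2.1 0 0 0 0" --pt "0 9.7 2.6 0 0 0 0" --pt "0 9.7 2.6 0 0 0 0"

```text
time: 8.98
eef_pos: [0.4652, -0.1199, 0.0316]
tcp_rot: [3.141, -0.002, 0.259]
contact_force: [0.2, -0.1, -1.0]
grip_width: 0.0131
grasp_force: 30.9
```

Call:
send_rows --pt "0 2 0.5 0 0 0 0" --pt "0 4.8 1.3 0 0 0 0" --pt "0 7.7 2.1 0 0 0 0" --pt "0 9.7 2.6 0 0 0 0" --pt "0 9.7 2.6 0 0 0 0"

```text
time: 9.4
eef_pos: [0.4729, -0.1182, 0.0316]
tcp_rot: [3.141, 0.002, 0.258]
contact_force: [-2.9, -2.3, 1.0]
grip_width: 0.0133
grasp_force: 31.3
```

Call:
send_rows --pt "0 2 0.5 0 0 0 0" --pt "0 4.8 1.3 0 0 0 0" --pt "0 7.7 2.1 0 0 0 0" --pt "0 9.7 2.6 0 0 0 0" --pt "0 9.7 2.6 0 0 0 0"

```text
time: 9.82
eef_pos: [0.4811, -0.1162, 0.0317]
tcp_rot: [3.141, 0.003, 0.257]
contact_force: [-1.9, -2.5, -0.8]
grip_width: 0.0134
grasp_force: 30.8
```

Call:
send_rows --pt "0 2 0.5 0 0 0 0" --pt "0 4.8 1.3 0 0 0 0" --pt "0 7.7 2.1 0 0 0 0" --pt "0 10.6 2.8 0 0 0 0" --pt "0 13.5 3.6 0 0 0 0" --pt "0 16.4 4.4 0 0 0 0" --pt "0 19.3 5.1 0 0 0 0" --pt "0 19.3 5.1 0 0 0 0"

```text
time: 10.48
eef_pos: [0.5041, -0.1095, 0.0316]
tcp_rot: [3.141, -0.002, 0.259]
contact_force: [0.3, -1.4, -3.3]
grip_width: 0.0133
grasp_force: 30.8
```

Call:
send_rows --pt "0 2 0.5 0 0 0 0" --pt "0 4.8 1.3 0 0 0 0" --pt "0 7.7 2.1 0 0 0 0" --pt "0 10.6 2.8 0 0 0 0" --pt "0 13.5 3.6 0 0 0 0" --pt "0 16.4 4.4 0 0 0 0" --pt "0 19.3 5.1 0 0 0 0" --pt "0 19.3 5.1 0 0 0 0"

```text
time: 11.15
eef_pos: [0.5231, -0.1045, 0.0317]
tcp_rot: [3.141, -0.002, 0.259]
contact_force: [1.5, -2.0, -2.7]
grip_width: 0.0135
grasp_force: 30.8
```

Call:
send_rows --pt "0 2 0.5 0 0 0 0" --pt "0 4.8 1.3 0 0 0 0" --pt "0 7.7 2.1 0 0 0 0" --pt "0 10.6 2.8 0 0 0 0" --pt "0 13.5 3.6 0 0 0 0" --pt "0 16.4 4.4 0 0 0 0" --pt "0 19.3 5.1 0 0 0 0" --pt "0 19.3 5.1 0 0 0 0"

```text
time: 11.82
eef_pos: [0.5424, -0.0994, 0.0317]
tcp_rot: [3.141, -0.002, 0.259]
contact_force: [1.1, -1.5, -2.2]
grip_width: 0.0133
grasp_force: 30.8
```

Call:
send_rows --pt "0 2 0.5 0 0 0 0" --pt "0 4.8 1.3 0 0 0 0" --pt "0 7.7 2.1 0 0 0 0" --pt "0 10.6 2.8 0 0 0 0" --pt "0 13.5 3.6 0 0 0 0" --pt "0 13.5 3.6 0 0 0 0"

```text
time: 12.32
eef_pos: [0.5559, -0.0957, 0.0317]
tcp_rot: [3.141, -0.002, 0.259]
contact_force: [0.7, -1.5, -1.9]
grip_width: 0.0135
grasp_force: 30.8
```

Call:
send_rows --pt "0 1 0.25 0 0 0 0" --pt "0 2 0.5 0 0 0 0" --pt "0 3 0.8 0 0 0 0" --pt "0 4 1.05 0 0 0 0" --pt "0 4 1.05 0 0 0 0"

```text
time: 12.73
eef_pos: [0.5588, -0.095, 0.0316]
tcp_rot: [3.142, -0.0, 0.259]
contact_force: [-0.6, -2.8, -2.1]
grip_width: 0.0138
grasp_force: 30.8
```

Call:
send_rows --pt "0 1 0.25 0 0 0 0" --pt "0 2 0.5 0 0 0 0" --pt "0 2.5 0.65 0 0 0 0" --pt "0 2.5 0.65 0 0 0 0"

```text
time: 13.07
eef_pos: [0.5614, -0.0943, 0.0316]
tcp_rot: [3.142, -0.0, 0.259]
contact_force: [-1.1, -1.3, -1.9]
grip_width: 0.0134
grasp_force: 30.8
```

Call:
send_rows --pt "0 1 0.25 0 0 0 0" --pt "0 2 0.5 0 0 0 0" --pt "0 2 0.5 0 0 0 0" --pt "0 2 0.5 0 0 0 0"

```text
time: 13.4
eef_pos: [0.5635, -0.0938, 0.0316]
tcp_rot: [3.141, -0.001, 0.259]
contact_force: [-0.6, -2.3, -1.1]
grip_width: 0.0137
grasp_force: 30.8
```

Call:
send_rows --pt "0 1 0.25 0 0 0 0" --pt "0 2 0.5 0 0 0 0" --pt "0 2 0.5 0 0 0 0" --pt "0 2 0.5 0 0 0 0"

```text
time: 13.73
eef_pos: [0.5654, -0.0933, 0.0316]
tcp_rot: [3.142, -0.0, 0.259]
contact_force: [0.8, -1.4, -2.3]
grip_width: 0.0137
grasp_force: 30.8
```

Call:
send_rows --pt "0 1 0.25 0 0 0 0" --pt "0 2 0.5 0 0 0 0" --pt "0 2 0.5 0 0 0 0" --pt "0 2 0.5 0 0 0 0"

```text
time: 14.07
eef_pos: [0.5665, -0.093, 0.0315]
tcp_rot: [-3.141, 0.001, 0.259]
contact_force: [-1.5, -1.7, -0.3]
grip_width: 0.0136
grasp_force: 31.1
```

Call:
send_rows --pt "0 1 0.25 0 0 0 0" --pt "0 2 0.5 0 0 0 0" --pt "0 2 0.5 0 0 0 0" --pt "0 2 0.5 0 0 0 0"

```text
time: 14.4
eef_pos: [0.5669, -0.093, 0.0316]
tcp_rot: [-3.141, 0.004, 0.258]
contact_force: [-4.6, -3.2, 4.0]
grip_width: 0.014
grasp_force: 31.7
```

Bumper reached. Now 1 mm steps.

Call:
send_rows --pt "0 1 0.25 0 0 0 0" --pt "0 1 0.25 0 0 0 0" --pt "0 1 0.25 0 0 0 0"

```text
time: 14.65
eef_pos: [0.567, -0.0929, 0.0317]
tcp_rot: [-3.141, 0.006, 0.258]
contact_force: [-6.0, -2.8, 5.9]
grip_width: 0.0139
grasp_force: 32.0
```

Call:
send_rows --pt "0 1 0.25 0 0 0 0" --pt "0 1 0.25 0 0 0 0" --pt "0 1 0.25 0 0 0 0"

```text
time: 14.9
eef_pos: [0.567, -0.0929, 0.0317]
tcp_rot: [-3.141, 0.008, 0.258]
contact_force: [-7.9, -2.1, 7.4]
grip_width: 0.0137
grasp_force: 32.3
```

Run:
```python
from h import *
a=[]
for n in("top","scene"):
    p=snapshot(n); a.append(p["frame"][170:330,330:470] if n=="top" else p["frame"][160:320,330:470])
s=telemetry.read_state(); print(s['eef_pos'],s['tcp_rot'],s['contact_force'],s['ft_torque'])
cv2.imwrite("pics/b.png",cv2.resize(np.hstack(a),None,fx=2.8,fy=2.8,interpolation=cv2.INTER_CUBIC))
```

```text
[ 0.56701463 -0.09289726  0.03172303] [-3.14094269  0.00782966  0.25810945] [-7.22474609 -3.28520654  6.97871463] [-0.66479878  1.43211962  0.0574859 ]
```

View pics/b.png

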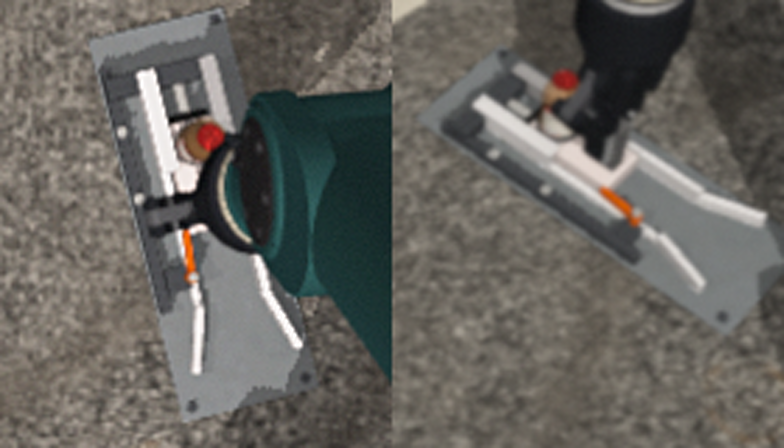

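The nose is on the bumper and the pawl is still held open beside the tail. I continue gently, slightly relieving the downward load.

Call:
send_rows --pt "0 0.5 0.15 1 0 0 0" --pt "0 1 0.25 1.5 0 0 0" --pt "0 1 0.25 1.5 0 0 0"

```text
time: 15.25
eef_pos: [0.5682, -0.0926, 0.0322]
tcp_rot: [-3.141, 0.008, 0.258]
contact_force: [-4.4, -3.3, -1.0]
grip_width: 0.0138
grasp_force: 30.8
```

Call:
send_rows --pt "0 0.5 0.15 0 0 0 0" --pt "0 1 0.25 0 0 0 0" --pt "0 1 0.25 0 0 0 0"

```text
time: 15.5
eef_pos: [0.5687, -0.0924, 0.0322]
tcp_rot: [-3.14, 0.009, 0.258]
contact_force: [-5.0, -3.7, 0.2]
grip_width: 0.0138
grasp_force: 31.0
```

Friction released; it moves in again.

Call:
send_rows --pt "0 0.5 0.15 0.3 0 0 0" --pt "0 1 0.25 0.3 0 0 0" --pt "0 1 0.25 0.3 0 0 0"

```text
time: 15.75
eef_pos: [0.569, -0.0923, 0.0323]
tcp_rot: [-3.14, 0.01, 0.258]
contact_force: [-5.5, -3.4, -0.2]
grip_width: 0.0135
grasp_force: 31.0
```

Call:
send_rows --pt "0 0.5 0.15 0.4 0 0 0" --pt "0 1 0.25 0.4 0 0 0" --pt "0 1 0.25 0.4 0 0 0"

```text
time: 16.0
eef_pos: [0.5693, -0.0922, 0.0324]
tcp_rot: [-3.14, 0.012, 0.258]
contact_force: [-6.4, -3.8, -0.5]
grip_width: 0.0137
grasp_force: 30.9
```

Call:
send_rows --pt "0 0.5 0.15 0.3 0 0 0" --pt "0 1 0.25 0.3 0 0 0" --pt "0 1 0.25 0.3 0 0 0"

```text
time: 16.25
eef_pos: [0.5699, -0.0919, 0.0326]
tcp_rot: [-3.14, 0.012, 0.257]
contact_force: [-6.9, -3.3, -1.0]
grip_width: 0.0138
grasp_force: 30.8
```

Call:
send_rows --pt "0 0.5 0.15 0.3 0 0 0" --pt "0 1 0.25 0.3 0 0 0" --pt "0 1 0.25 0.3 0 0 0"

```text
time: 16.5
eef_pos: [0.5704, -0.0918, 0.0329]
tcp_rot: [-3.14, 0.013, 0.257]
contact_force: [-7.9, -4.2, -1.1]
grip_width: 0.0138
grasp_force: 30.9
```

Run:
```python
from h import *
p=snapshot("top"); f=p["frame"].astype(int); o=(f[...,2]>150)&(f[...,1]<130)&(f[...,0]<70)
v,u=np.nonzero(o); k=(u<405)&(v>240); print(sorted(zip(v[k],u[k]))[:8],k.sum())
v,u=v[k],u[k]; print(np.polyfit(v,u,1)) ; s=telemetry.read_state(); print(s['eef_pos'],s['contact_force'])
b=cv2.imread("pics/top0.png").astype(int); o=(b[...,2]>150)&(b[...,1]<130)&(b[...,0]<70); v,u=np.nonzero(o); k=(u<405)&(v>240)&(u>380); print(sorted(zip(v[k],u[k]))[:8],np.polyfit(v[k],u[k],1))
```

```text
[(np.int64(253), np.int64(398)), (np.int64(253), np.int64(399)), (np.int64(253), np.int64(400)), (np.int64(254), np.int64(398)), (np.int64(254), np.int64(399)), (np.int64(254), np.int64(400)), (np.int64(255), np.int64(398)), (np.int64(255), np.int64(399))] 55
[  -9.24305413 2766.32311175]
[ 0.57032336 -0.09177219  0.0328379 ] [-7.24967546 -2.92781237 -1.02741628]
[(np.int64(252), np.int64(398)), (np.int64(252), np.int64(399)), (np.int64(252), np.int64(400)), (np.int64(253), np.int64(398)), (np.int64(253), np.int64(399)), (np.int64(253), np.int64(400)), (np.int64(254), np.int64(398)), (np.int64(254), np.int64(399))] [-8.48800362e-02  4.20736125e+02]
```

```bash
cat > pw.py <<'E'
from h import *
for P in [snapshot("top")["frame"],cv2.imread("pics/top0.png")]:
    f=P.astype(int); w=np.clip(f[...,2]-f[...,0]-60,0,None)[246:275,386:410]
    print([(246+i,round(386+(r*np.arange(24)).sum()/r.sum(),1)) for i,r in enumerate(w) if r.sum()>100])
E
python3 pw.py
```

```text
[(252, np.float64(399.1)), (253, np.float64(399.0)), (254, np.float64(399.0)), (255, np.float64(399.0)), (256, np.float64(399.0)), (257, np.float64(398.9)), (258, np.float64(398.8)), (259, np.float64(398.8)), (260, np.float64(398.8)), (261, np.float64(398.8)), (262, np.float64(398.7)), (263, np.float64(398.5)), (264, np.float64(398.3)), (265, np.float64(398.1)), (266, np.float64(397.9)), (267, np.float64(397.3))]
[(252, np.float64(399.1)), (253, np.float64(399.0)), (254, np.float64(399.0)), (255, np.float64(399.0)), (256, np.float64(399.0)), (257, np.float64(398.9)), (258, np.float64(398.8)), (259, np.float64(398.8)), (260, np.float64(398.8)), (261, np.float64(398.8)), (262, np.float64(398.6)), (263, np.float64(398.4)), (264, np.float64(398.3)), (265, np.float64(398.1)), (266, np.float64(397.9))]
```

The pawl's image is identical to the closed state at the start, so it has snapped in. I'll relax the push, then check it holds.

Call:
send_rows --pt "0 -1 -0.25 -0.3 0 0 0" --pt "0 -2 -0.5 -0.6 0 0 0" --pt "0 -3 -0.8 -0.9 0 0 0" --pt "0 -4 -1.05 -1.2 0 0 0" --pt "0 -4 -1.05 -1.2 0 0 0"

```text
time: 17.02
eef_pos: [0.5693, -0.0921, 0.0324]
tcp_rot: [-3.14, 0.007, 0.257]
contact_force: [-5.3, -3.8, -0.0]
grip_width: 0.0136
grasp_force: 31.1
```

```bash
python3 pw.py
```

```text
[(252, np.float64(399.3)), (253, np.float64(399.0)), (254, np.float64(399.0)), (255, np.float64(399.0)), (256, np.float64(399.0)), (257, np.float64(398.8)), (258, np.float64(398.8)), (259, np.float64(398.8)), (260, np.float64(398.8)), (261, np.float64(398.8)), (262, np.float64(398.7)), (263, np.float64(398.5)), (264, np.float64(398.3)), (265, np.float64(398.1)), (266, np.float64(397.9)), (267, np.float64(397.4))]
[(252, np.float64(399.1)), (253, np.float64(399.0)), (254, np.float64(399.0)), (255, np.float64(399.0)), (256, np.float64(399.0)), (257, np.float64(398.9)), (258, np.float64(398.8)), (259, np.float64(398.8)), (260, np.float64(398.8)), (261, np.float64(398.8)), (262, np.float64(398.6)), (263, np.float64(398.4)), (264, np.float64(398.3)), (265, np.float64(398.1)), (266, np.float64(397.9))]
```

Call:
send_rows --pt "0 -1 -0.25 -0.2 0 0 0" --pt "0 -2 -0.5 -0.4 0 0 0" --pt "0 -3 -0.8 -0.6 0 0 0" --pt "0 -3 -0.8 -0.6 0 0 0"

```text
time: 17.4
eef_pos: [0.5691, -0.0921, 0.0322]
tcp_rot: [-3.141, 0.002, 0.258]
contact_force: [-4.2, -2.1, -2.6]
grip_width: 0.0138
grasp_force: 30.7
```

```bash
python3 pw.py|head -1
```

```text
[(252, np.float64(399.4)), (253, np.float64(399.0)), (254, np.float64(399.0)), (255, np.float64(399.0)), (256, np.float64(399.0)), (257, np.float64(398.9)), (258, np.float64(398.8)), (259, np.float64(398.8)), (260, np.float64(398.8)), (261, np.float64(398.8)), (262, np.float64(398.8)), (263, np.float64(398.5)), (264, np.float64(398.3)), (265, np.float64(398.1)), (266, np.float64(397.9)), (267, np.float64(397.4))]
```

Held by the pawl; release and retreat.

Call:
send_rows --pt "0 -1 -0.25 -0.5 0 0 0" --pt "0 -1 -0.25 -0.5 0 0 0" --pt "0.6 -1 -0.25 -0.5 0 0 0" --pt "0.6 -1 -0.25 -0.5 0 0 0" --pt "0.6 -1 -0.25 -0.5 0 0 0" --pt "0.6 -1 -0.25 -0.5 0 0 0" --pt "0.6 -1 -0.25 -0.5 0 0 0" --pt "0.6 -1 -0.25 -0.5 0 0 0"

```text
time: 18.12
eef_pos: [0.5698, -0.0923, 0.0323]
tcp_rot: [3.141, -0.001, 0.259]
contact_force: [-0.8, -0.1, 0.4]
grip_width: 0.0511
grasp_force: 0.0
```

Call:
send_rows --pt "0.6 0 0 10 0 0 0" --pt "0.6 0 0 25 0 0 0" --pt "0.6 0 0 50 0 0 0" --pt "0.6 0 0 80 0 0 0" --pt "0.6 -20 20 110 0 0 0" --pt "0.6 -30 55 130 0 0 0" --pt "0.6 -40 90 140 0 0 0" --pt "0.6 -50 125 140 0 0 0" --pt "0.6 -60 160 140 0 0 0" --pt "0.6 -60 195 140 0 0 0" --pt "0.6 -60 220 140 0 0 0" --pt "0.6 -60 220 140 0 0 0"

```text
time: 19.12
eef_pos: [0.5091, 0.1352, 0.1735]
tcp_rot: [-3.137, -0.004, 0.269]
contact_force: [0.2, 0.9, 1.0]
grip_width: 0.0512
grasp_force: 0.0
```

```bash
python3 - <<'E'
from h import *
p=snapshot("top"); q=edgefit(p,CARR[3:],(.5655+.024*.967,-.0933+.024*.256,.259),z=.004)
e=q-[.5655,-.0933,.259]; c,s=np.cos(.259),np.sin(.259); print((c*e[0]+s*e[1]).round(4),(-s*e[0]+c*e[1]).round(4),e[2].round(3))
a=[p["frame"][170:330,330:470],snapshot("scene")["frame"][160:320,330:470]]
cv2.imwrite("pics/e.png",cv2.resize(np.hstack(a),None,fx=2.8,fy=2.8,interpolation=cv2.INTER_CUBIC))
E
python3 pw.py
```

```text
0.0271 0.0068 -0.03
[(253, np.float64(399.0)), (254, np.float64(399.0)), (255, np.float64(399.0)), (256, np.float64(399.0)), (257, np.float64(398.9)), (258, np.float64(398.8)), (259, np.float64(398.8)), (260, np.float64(398.8)), (261, np.float64(398.8)), (262, np.float64(398.7)), (263, np.float64(398.5)), (264, np.float64(398.3)), (265, np.float64(398.1)), (266, np.float64(397.9)), (267, np.float64(397.4))]
[(252, np.float64(399.1)), (253, np.float64(399.0)), (254, np.float64(399.0)), (255, np.float64(399.0)), (256, np.float64(399.0)), (257, np.float64(398.9)), (258, np.float64(398.8)), (259, np.float64(398.8)), (260, np.float64(398.8)), (261, np.float64(398.8)), (262, np.float64(398.6)), (263, np.float64(398.4)), (264, np.float64(398.3)), (265, np.float64(398.1)), (266, np.float64(397.9))]
```

View pics/e.png

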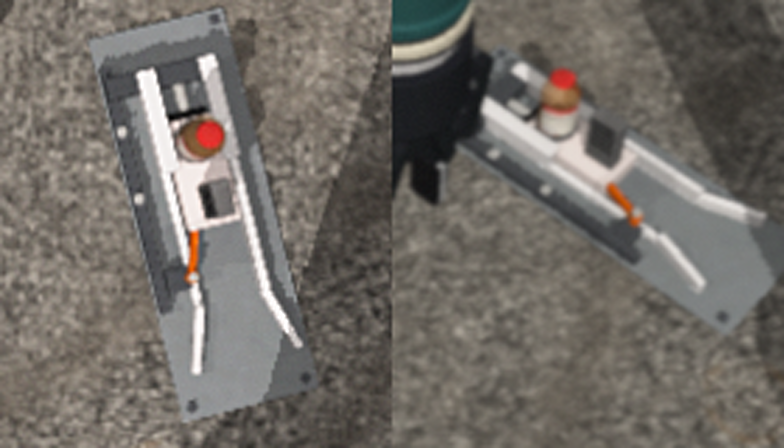

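The carrier sits in the channel against the bumper, with the pawl closed behind its tail at about (193,235) and the gripper clear. The 6.8 mm lateral fit is a false edge lock, since the channel allows only ±1.5 mm.

```bash
python3 -c "
from station import hand_in; print(hand_in())"
```

```text
the job is handed in; nothing more can be done
None
```

The job is handed in: the red-capped carrier is in the dock against the bumper and released, and the last pictures show the pawl closed behind it. No verdict came back.

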